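# Clamp the well plate and start the shaker

### The arm

A 6-joint arm with a two-finger parallel gripper is mounted at the origin on the work surface. World frame = base frame: x ahead of the robot, y to its left, z up, the work surface at z = 0. Lengths are in m, angles in rad, forces in N, time in s.
With the tool pointing down it reaches from about 0.35 to 0.975 m from the base axis. Payload 4.9 kg.
Tool frame: the origin (TCP) lies midway between the tips of the shut fingers; the grasp point (between the pads) lies 19 mm behind it; z points along the fingers, y is the line along which they close (so a half turn about z gives the same grasp; the last joint's range is limited). The gripper opens to 85 mm and grips with 20 to 120 N. Pads are 22 mm wide; open, the fingers measure 114 mm over their backs; the gripper's body (76 mm by 85 mm) begins 54 mm behind the grasp point. The pads swing forward as they close: fully open they stand 13 mm farther back than shut.
Start: joints at [-1.268, 0.053, 1.613, -0, 1.476, -0.119], TCP at [0.256, -0.57, 0.231] pointing down, gripper open.
Joint ranges: [-3.01, 3.01], [-1.01, 2.22], [0.06, 2.58], [-1.02, 4.17], [0.09, 2.62], [-3.14, 3.14]. Speed limits (rad/s): [2.57, 2.57, 3.14, 3.14, 3.14, 3.14].

### API

Orientations are given as a unit quaternion [w, x, y, z].
In Python, from plant import * gives the robot as it stands.
- The arm moves only by the tool jog_arm, never from a script. Its argument "targets" is a list of rows, each a list of 3 entries, a list of its own where there are three numbers: the shift along the tool's x, y, z in units of 25 mm (1.0 is 25 mm), then the turn, a rotation vector about the tool's x, y, z in units of 8 degrees (1.0 is 8 degrees), then the opening in per cent of the stroke, from 0 (shut) to 100 (fully open). A call has 1 to 8 rows; each row is the pose to reach, as a shift and turn from the pose commanded when the call began, along the tool's axes at that moment; what a row does not reach only later rows make up. A row lasts 1/8 s, in which the tool goes at most 62.5 mm and 10.7 degrees, less where a joint would pass 70% of its speed; a pose out of reach is approached as far as the arm can. A call with a gripper value outside its range is refused whole. The fingers move at their own pace and stop on an object; the grip force is fixed at half the most. Time passes only in rows, so rows that repeat a pose let the fingers close. It gives the time, the measured TCP pose, the force, the opening and the grip force at its end, in the units of the state.
- state(): the state, without advancing time (a new reading comes with each control period).
- grab_frame(name): name is "scene" or "top"; returns (picture, depth): 400x640x3 uint8, red, green, blue; 400x640 float32, m along the optical axis (not along the pixel's ray), 0 where there is no reading.
- camera_params(name): a dict with "fovy" (degrees; the focal length in pixels is half the picture's height over the tangent of half this angle, whatever the lens; pixels are square), "cx", "cy" (the principal point, pixels), "rvec" (rotation vector, rad) and "tvec" (3), from world to camera coordinates, as OpenCV has them. Camera axes: x right, y down, z forward; pixel columns grow to the right and rows downward; lengths in m; the calibration is good to about 2 mm. A picture is of the moment at which its call begins. camera_params takes no time and is no camera call.
- job_done(): hands the job in; it is judged then, once.
The state is a dict: "time": time; "joint_pos": joint angles; "joint_vel": joint speeds; "joint_efforts": joint torques, N m; "tool_pos": TCP position; "tool_rot": TCP orientation; "contact_force": force on the tool from outside, world axes, zero at the start; "ft_torque": the same for the moment, N m; "gripper_width": opening from 0.0 (shut) to 1.0 (fully open); "grasp_force": force on a finger pad.
Only numpy, scipy, OpenCV 4.12 (cv2) and the standard library are available. Lean on these libraries where they do the work, as an engineer would, in place of code of your own. Each camera call takes 0.05 s, during which the arm holds its last target. There are 200 camera calls.

### The job

Get the plate shaker running with the fingertips: push the yellow clamp tab fully home so that it holds the well plate against the far stop, then press the marked half of the blue rocker (the white bar, on the side away from the robot) fully down to switch on, then press the green key all the way down and let it come back up. Keep to that order, do not press the red or white key, do not pick up the well plate, and leave the bottle, jar and rack where they stand.

Things in the scene. Friction and masses are not known exactly. Their poses are not given: they have to be found in the camera images.
- shaker: Fixed white and grey plate shaker, 300 (x) x 290 mm (y). Origin on the bench, 160 mm in from its near edge, midway across; x points away from its control side (away from the robot), y to its left. Near part: flat control deck, top 48 mm above the bench, x -160 to -65 mm. Behind: platform, top 75 mm, x -65 to +140. Controls sit at x -115 mm, y -99, -33, +33, +99 mm, in any order.
- clamp_tab (a point): Yellow push tab of the plate clamp: an upright plate 44 mm wide (shaker y), 10 mm thick (x), 26 mm tall, standing on the platform at shaker y = 0. This point is the middle of the top edge of its near face (towards the control deck), 101 mm above the bench; the face reaches down almost to the platform. Moves with the clamp, along shaker +x.
- clamp (a joint): Travel of the plate clamp along shaker +x, in m: 0 fully back (open), 0.030 fully home, where its aluminium bar holds the well plate against the far stop. Slides with about 2.5 N of friction (plus the plate's, under 2 N) and stays where it is left. Starts at 0 to 0.008.
- plate_mid (a point): Centre of the loose pale 96-well plate, 85 mm (shaker x) x 127 mm (y) x 14 mm tall, lying on the platform between two low side rails. The clamp pushes it the last few mm to the far stop; fully home its centre is at about shaker x = +52 mm, 82 mm above the bench. Not to be lifted.
- plate: The same well plate; origin at the centre of its underside, axes as the shaker's.
- rocker_on (a point): Middle of the marked half (white bar) of the blue power rocker: its far half (shaker +x side). The rocker is a shallow V of two wings, each 30 mm long (x) x 28 mm wide (y), hinged across its middle about 63 mm above the bench. This point is on the marked wing's top face, 19 mm from the hinge line; about 71 mm above the bench when off, 63 mm when fully on, where that wing lies level.
- rocker (a joint): Angle of the power rocker in rad: -0.2 fully off (unmarked near half down), +0.2 fully on (marked far half down). Takes about 3 N at the marked wing and stays where it is left. Starts off, -0.2 to -0.14.
- start_top (a point): START: round green push key, 28 mm across, in a round black collar 44 mm across and 12 mm tall on the control deck. This point is the centre of its top face, 66 mm above the bench (18 mm above the deck) at rest. Travel 6 mm straight down, spring return, 5 N to bottom; fully down it is flush with the collar.
- start (a joint): Depth of the green key in m: 0 up, 0.006 fully down.
- stop_top (a point): STOP: round red push key, 28 mm across, in a round black collar 44 mm across and 12 mm tall on the control deck. This point is the centre of its top face, 66 mm above the bench (18 mm above the deck) at rest. Travel 6 mm straight down, spring return, 5 N to bottom; fully down it is flush with the collar.
- stop (a joint): Depth of the red key in m: 0 up, 0.006 fully down. Not to be pressed.
- timer_top (a point): TIMER: round white push key, 28 mm across, in a round black collar 44 mm across and 12 mm tall on the control deck. This point is the centre of its top face, 66 mm above the bench (18 mm above the deck) at rest. Travel 6 mm straight down, spring return, 5 N to bottom; fully down it is flush with the collar.
- timer (a joint): Depth of the white key in m: 0 up, 0.006 fully down. Not to be pressed.
- bottle: Bystander: loose amber glass bottle, 58 mm across, 115 mm tall, standing on the bench to the left of the shaker; origin at the centre of its underside.
- jar: Bystander: loose small clear jar with orange cap, 34 mm across, 45 mm tall, standing on the shaker's platform to the left of the well plate; origin at the centre of its underside.
- rack: Bystander: loose blue tube rack, 115 x 80 x 42 mm tall, on the bench to the right of the shaker; origin at the centre of its underside.

How it is judged:
By the outcome, as a careful person would: the job done as asked, in the order asked, and still so for the second after the job is handed in, with the robot touching nothing.
It also fails if it takes over 42 s, if anything falls off the work surface, if the arm or the gripper's body presses on something with over 40 N, if the wrist force passes 120 N, or if a joint passes its speed limit or range.

## Working session

There is one attempt and no reset: what is moved stays moved. The work goes in short steps, Python scripts to look and compute and a tool call to move; the robot and the scene stay as the last step left them, time stands still between calls to the robot, and variables do not carry over. Pictures are saved under pics/ and viewed, at most 10 in all, crops included, and the job is handed in when it is done.

Besides the shell and the picture viewer there is one more tool, called by a JSON object that holds its "op" and its "data". jog_arm: Moves the arm, as the interface text tells. Its arguments: {"type":"object","properties":{"targets":{"type":"array"}},"required":["targets"]}

```bash
mkdir -p pics
cat > h.py <<'E'
from plant import *
import numpy as np, cv2
def cam(n):
    p=camera_params(n); R=cv2.Rodrigues(np.array(p["rvec"],float))[0]; t=np.array(p["tvec"],float)
    return p,R,t,200/np.tan(np.radians(p["fovy"])/2)
def world(n,d,uv,z=None):
    p,R,t,f=cam(n); u,v=uv; r=np.array([(u-p["cx"])/f,(v-p["cy"])/f,1]); 
    if z is None: return R.T@(r*d[int(v),int(u)]-t)
    c=-R.T@t; w=R.T@r; return c+w*(z-c[2])/w[2]
E
python3 - <<'E'
from h import *
for n in("scene","top"):
    i,d=grab_frame(n); cv2.imwrite(f"pics/{n}0.png",i[:,:,::-1]); np.save(n+"_d.npy",d); np.save(n+"_i.npy",i); print(camera_params(n))
print(state())
E
```

```text
{'fovy': 45.94277021325409, 'cx': 320.5334851200387, 'cy': 204.82704861744523, 'rvec': array([ 1.75066248,  1.72448816, -0.77621751]), 'tvec': array([-0.03648756, -0.32959908,  1.59121575])}
{'fovy': 45.656530630771705, 'cx': 325.3208904101949, 'cy': 198.6816218551309, 'rvec': array([ 2.18100278, -2.19645678,  0.08829462]), 'tvec': array([0.03784193, 0.60488105, 1.12750061])}
{'time': 0.1, 'joint_pos': array([-1.26799234e+00,  5.32952044e-02,  1.61416731e+00,  3.36839991e-05,
        1.47598964e+00, -1.19019174e-01]), 'joint_vel': array([ 0.00060627, -0.00110513, -0.00159217,  0.00125523,  0.00075387,
       -0.00098256]), 'joint_efforts': array([ 1.07827407e-04, -3.94903851e+01, -3.71362782e+01, -1.03080063e-04,
        3.93295442e-03,  1.71600163e-05]), 'tool_pos': array([ 0.25571897, -0.56967368,  0.23017691]), 'tool_rot': array([-9.27363706e-04,  9.77840394e-01,  2.09349704e-01, -6.86224541e-05]), 'contact_force': array([-0.0947556 ,  0.17370613,  0.49839155]), 'ft_torque': array([ 0.00883514, -0.01422773,  0.05950718]), 'grasp_force': 0.0, 'gripper_width': 0.9987145291759942}
```

View pics/scene0.png

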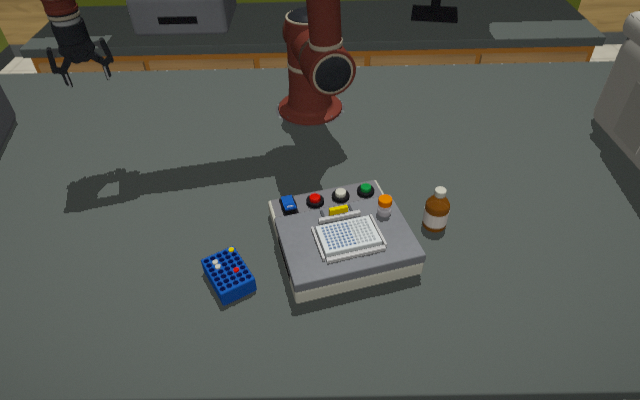

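View pics/top0.png

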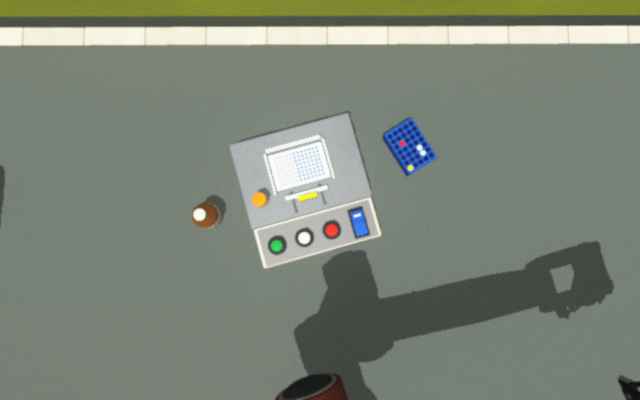

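The scene view (from the far side) shows the rocker at (288,204), red (315,200), white (341,195), green (366,190) and tab (339,211). In the top view, green is at (277,245), white (304,238), red (332,230), rocker (359,222) and tab (307,197).

```bash
cat > m.py <<'E'
from h import *
seeds={"top":dict(green=(277,245),red=(332,230),white=(304,238),tab=(307,197),rock=(359,222)),"scene":dict(green=(366,188),red=(315,198),white=(341,193),tab=(339,210),rock=(288,204))}
def mask(hsv,k):
    H,S,V=hsv[...,0],hsv[...,1],hsv[...,2]
    return {"green":(H>50)&(H<85)&(S>120),"red":((H<8)|(H>172))&(S>140),"white":(S<60)&(V>165),"tab":(H>22)&(H<35)&(S>120),"rock":(H>95)&(H<125)&(S>110)}[k]
def blobs(n,im,r=20):
    hsv=cv2.cvtColor(im,cv2.COLOR_RGB2HSV); o={}
    for k,(u,v) in seeds[n].items():
        m=mask(hsv,k).astype(np.uint8); c,l,s,ce=cv2.connectedComponentsWithStats(m)
        w=l[v-4:v+5,u-4:u+5]; w=w[w>0]
        if len(w): j=np.bincount(w).argmax(); o[k]=(ce[j],s[j,4],s[j,2:4])
    return o
E
python3 - <<'E'
from m import *
np.set_printoptions(precision=4,suppress=True)
B={n:blobs(n,np.load(n+"_i.npy")) for n in("top","scene")}
P={}
for n in B:
    p,R,t,f=cam(n); K=np.array([[f,0,p["cx"]],[0,f,p["cy"]],[0,0,1]]); P[n]=K@np.c_[R,t]
d=np.load("top_d.npy")
for k in seeds["top"]:
    if k in B["top"] and k in B["scene"]:
        a,b=B["top"][k],B["scene"][k]
        X=cv2.triangulatePoints(P["top"],P["scene"],a[0][:2].reshape(2,1),b[0][:2].reshape(2,1)).ravel()
        z={"tab":.101}.get(k,.066)
        print(k,a,b,"tri",X[:3]/X[3],"plane",world("top",d,a[0],z),"depth",world("top",d,a[0]))
    else: print(k,B["top"].get(k),B["scene"].get(k))
g,r=[world("top",d,B["top"][k][0],.066) for k in("green","red")]
v=(g-r)[:2]; print("len",np.linalg.norm(v),"yaw",np.arctan2(-v[0],v[1]))
i=np.load("top_i.npy"); cv2.imwrite("pics/c.png",cv2.resize(i[130:280,220:400,::-1],None,fx=4.4,fy=4,interpolation=2)[:600])
E
```

```text
green (array([276.2712, 245.2797]), np.int32(118), array([13, 12], dtype=int32)) (array([365.2022, 187.7416]), np.int32(89), array([11, 10], dtype=int32)) tri [0.4948 0.1474 0.0623] plane [0.4949 0.1479 0.066 ] depth [0.4949 0.1478 0.0666]
red (array([331.3543, 229.7008]), np.int32(127), array([13, 13], dtype=int32)) (array([314.5248, 197.9802]), np.int32(101), array([12, 11], dtype=int32)) tri [0.5299 0.02   0.0623] plane [0.5299 0.0205 0.066 ] depth [0.5298 0.0206 0.0678]
white (array([303.6752, 237.4615]), np.int32(117), array([12, 12], dtype=int32)) (array([340.4237, 190.9661]), np.int32(59), array([10,  7], dtype=int32)) tri [0.5124 0.0841 0.0684] plane [0.5124 0.0846 0.066 ] depth [0.5125 0.0844 0.0723]
tab (array([307.2447, 196.2872]), np.int32(94), array([19,  9], dtype=int32)) (array([337.8176, 209.527 ]), np.int32(148), array([19, 12], dtype=int32)) tri [0.6057 0.0746 0.0933] plane [0.6051 0.0749 0.101 ] depth [0.6049 0.0748 0.1039]
rock (array([358.7994, 222.9781]), np.int32(319), array([19, 28], dtype=int32)) (array([287.9505, 202.3791]), np.int32(182), array([16, 17], dtype=int32)) tri [ 0.545  -0.0443  0.0631] plane [ 0.5449 -0.0432  0.066 ] depth [ 0.5451 -0.0436  0.0607]
len 0.13208197023425783 yaw 0.26766713629257716
```

View pics/c.png

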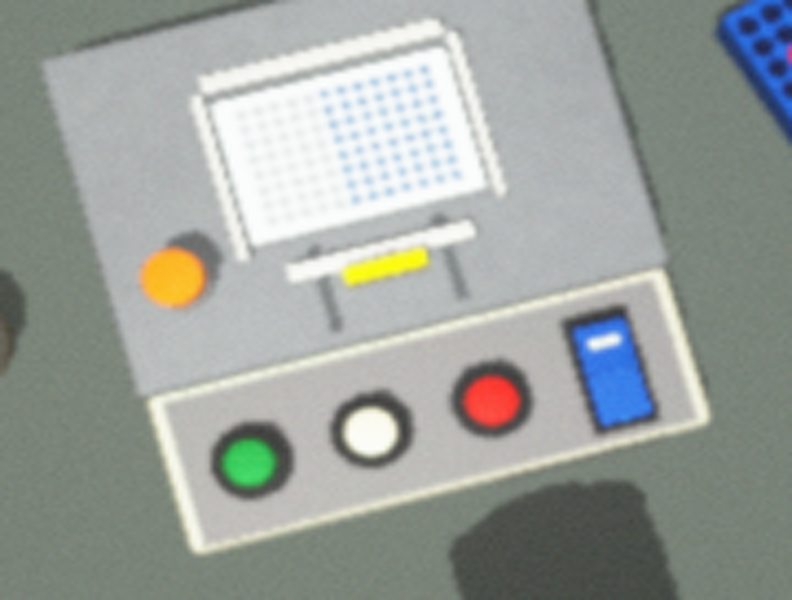

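The crop confirms the layout: from the left, green, white, red, rocker with the white bar on its far side, and the tab centred. Spacing between the red and green keys is 132 mm as expected and yaw is 0.268. I'll move above the near side of the tab with the fingers shut.

{"op": "jog_arm", "data": {"targets": [[[22,-18,1.2],[0,0,1.1],0],[[22,-18,1.2],[0,0,1.1],0],[[22,-18,1.2],[0,0,1.1],0],[[22,-18,1.2],[0,0,1.1],0],[[22,-18,1.2],[0,0,1.1],0],[[22,-18,1.2],[0,0,1.1],0],[[22,-18,1.2],[0,0,1.1],0],[[22,-18,1.2],[0,0,1.1],0]]}}

```text
time: 1.1
tool_pos: [0.4795, -0.1213, 0.2099]
tool_rot: [0.0, 0.991, 0.134, 0.0]
contact_force: [0.6, -0.0, -0.2]
gripper_width: 0.001
grasp_force: 0.0
```

```bash
cat > go.py <<'E'
from h import *
import sys
from scipy.spatial.transform import Rotation as Ro
np.set_printoptions(precision=4,suppress=True)
Y=.2677; O=np.array([.632,.083,0]); Rs=Ro.from_euler("z",Y)
def go(x,y,z,roll=0):
    s=state(); q=s["tool_rot"]; T=Ro.from_quat(np.r_[q[1:],q[0]])
    D=Rs*Ro.from_euler("x",np.pi)*Ro.from_euler("x",roll,degrees=True)
    print("t",s["time"],"shaker xyz",Rs.inv().apply(s["tool_pos"]-O),"F",Rs.inv().apply(s["contact_force"]),"grip",s["gripper_width"])
    print("shift",T.inv().apply(O+Rs.apply([x,y,z])-s["tool_pos"])/.025,"turn",(T.inv()*D).as_rotvec(True)/8)
if __name__=="__main__": go(*map(float,sys.argv[1:]))
E
python3 go.py -.060 0 .2
```

```text
t 1.1 shaker xyz [-0.2011 -0.1566  0.2099] F [ 0.6195 -0.1861 -0.2028] grip 0.0006511121035433407
shift [ 5.6484 -6.2634  0.3951] turn [ 0.0008 -0.0005  0.0032]
```

{"op": "jog_arm", "data": {"targets": [[[5.5,-6.25,0.4],[0,0,0],0],[[5.5,-6.25,0.4],[0,0,0],0],[[5.5,-6.25,0.4],[0,0,0],0],[[5.5,-6.25,0.4],[0,0,0],0],[[5.5,-6.25,2.8],[0,0,0],0],[[5.5,-6.25,3.2],[0,0,0],0],[[5.5,-6.25,3.2],[0,0,0],0]]}}

```text
time: 1.98
tool_pos: [0.5696, 0.0631, 0.1297]
tool_rot: [-0.0, 0.991, 0.133, -0.001]
contact_force: [-0.5, 0.1, 0.5]
gripper_width: 0.001
grasp_force: 0.0
```

```bash
python3 go.py -.060 0 .085
python3 - <<'E'
from h import *
for n in("scene","top"):
    i,d=grab_frame(n); a=i[150:300,230:430] if n=="scene" else i[130:280,220:420]
    cv2.imwrite(f"pics/{n}1.png",cv2.resize(a[:,:,::-1],None,fx=4,fy=4,interpolation=2))
E
```

```text
t 1.975 shaker xyz [-0.0655 -0.0027  0.1297] F [-0.4779  0.2652  0.4552] grip 0.000980248368971998
shift [ 0.2218 -0.1082  1.7884] turn [-0.0033  0.0146 -0.0043]
```

View pics/scene1.png

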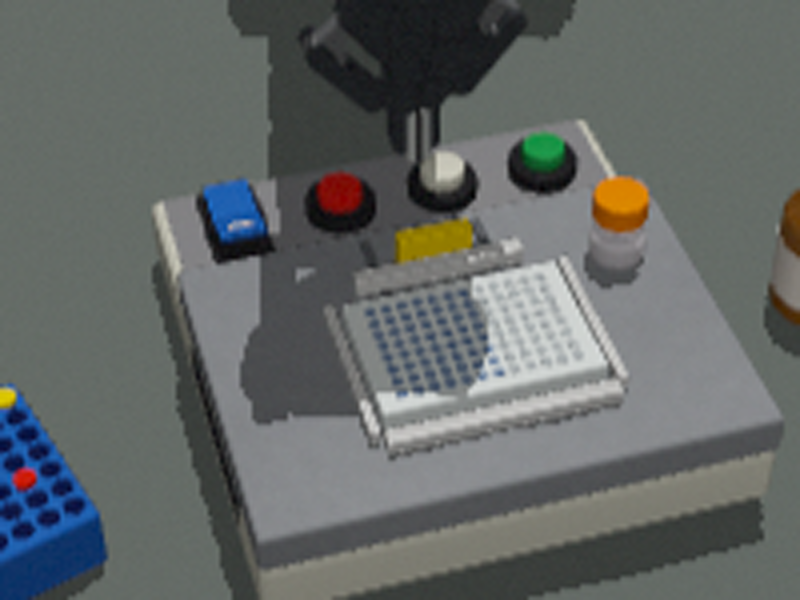

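The crop shows the shut fingertips at about (418,150), on the near side of the tab (435,240) and in line with it. I'll lower to 85 mm and then push slowly.

{"op": "jog_arm", "data": {"targets": [[[0.1,-0.1,1.8],[0,0,0],0],[[0.1,-0.1,1.8],[0,0,0],0],[[0.5,-0.1,1.8],[0,0,0],0],[[0.7,-0.1,1.8],[0,0,0],0],[[0.9,-0.1,1.8],[0,0,0],0],[[1.1,-0.1,1.8],[0,0,0],0],[[1.3,-0.1,1.8],[0,0,0],0]]}}

```text
time: 2.95
tool_pos: [0.6011, 0.0748, 0.0853]
tool_rot: [0.0, 0.991, 0.134, -0.0]
contact_force: [-2.1, -1.3, 2.4]
gripper_width: -0.002
grasp_force: 1.3
```

```bash
python3 go.py -.015 0 .085
```

```text
t 2.95 shaker xyz [-0.0319  0.0003  0.0853] F [-2.3498 -0.6612  2.3924] grip -0.0018767459811283257
shift [0.6772 0.0118 0.0131] turn [0.0007 0.0033 0.0037]
```

{"op": "jog_arm", "data": {"targets": [[[0.15,0,0],[0,0,0],0],[[0.3,0,0],[0,0,0],0],[[0.4,0,0],[0,0,0],0],[[0.5,0,0],[0,0,0],0],[[0.5,0,0],[0,0,0],0]]}}

```text
time: 3.58
tool_pos: [0.611, 0.0776, 0.0851]
tool_rot: [0.0, 0.991, 0.134, -0.003]
contact_force: [-11.5, -3.6, 7.5]
gripper_width: -0.0
grasp_force: 5.7
```

```bash
python3 go.py -.015 0 .085
```

```text
t 3.575 shaker xyz [-0.0217  0.0003  0.0851] F [-12.0023  -0.4082   7.5169] grip -0.0002632173347969927
shift [0.2686 0.0135 0.0025] turn [-0.0015  0.046   0.0053]
```

{"op": "jog_arm", "data": {"targets": [[[0.1,0,0],[0,0,0],0],[[0.1,0,0],[0,0,0],0],[[0.1,0,0],[0,0,0],0]]}}

```text
time: 3.95
tool_pos: [0.611, 0.0776, 0.0851]
tool_rot: [0.001, 0.991, 0.134, -0.006]
contact_force: [-20.0, -6.1, 14.8]
gripper_width: -0.0
grasp_force: 10.5
```

```bash
python3 go.py -.060 0 .085
```

```text
t 3.95 shaker xyz [-0.0217  0.0004  0.0851] F [-20.8714  -0.6148  14.8121] grip -0.0001630159150053292
shift [-1.533   0.0128  0.0258] turn [-0.0034  0.0931  0.0064]
```

{"op": "jog_arm", "data": {"targets": [[[-0.6,0,0],[0,0,0],0],[[-1.5,0,0],[0,0,0],0],[[-1.5,0,-1],[0,0,0],0],[[-3,4,-2],[0,0,0],0],[[-3,4,-2],[0,0,0],0],[[-3,4,-2],[0,0,0],0]]}}

```text
time: 4.7
tool_pos: [0.5706, -0.0399, 0.1366]
tool_rot: [0.001, 0.991, 0.132, 0.002]
contact_force: [-0.5, 0.3, 0.2]
gripper_width: -0.002
grasp_force: 0.0
```

```bash
python3 go.py -.096 -.099 .085
python3 - <<'E'
from m import *
i,d=grab_frame("scene"); cv2.imwrite("pics/scene2.png",cv2.resize(i[150:300,230:430,::-1],None,fx=4,fy=4,interpolation=2))
i,d=grab_frame("top"); seeds["top"]={"tab":(309,191)}
cv2.imwrite("pics/top2.png",cv2.resize(i[130:280,220:420,::-1],None,fx=4,fy=4,interpolation=2)) 
b=blobs("top",i); print(b); 
from go import Rs,O
if b: print(Rs.inv().apply(world("top",d,b["tab"][0],.101)-O))
E
```

```text
t 4.7 shaker xyz [-0.0917 -0.1023  0.1366] F [-0.4376  0.4424  0.2076] grip -0.0020535275827737397
shift [-0.1793 -0.1357  2.0647] turn [ 0.0121 -0.0284 -0.025 ]
{'tab': (array([304.8556701 , 186.71134021]), np.int32(97), array([19,  9], dtype=int32))}
[-0.0058 -0.0013  0.101 ]
```

View pics/scene2.png

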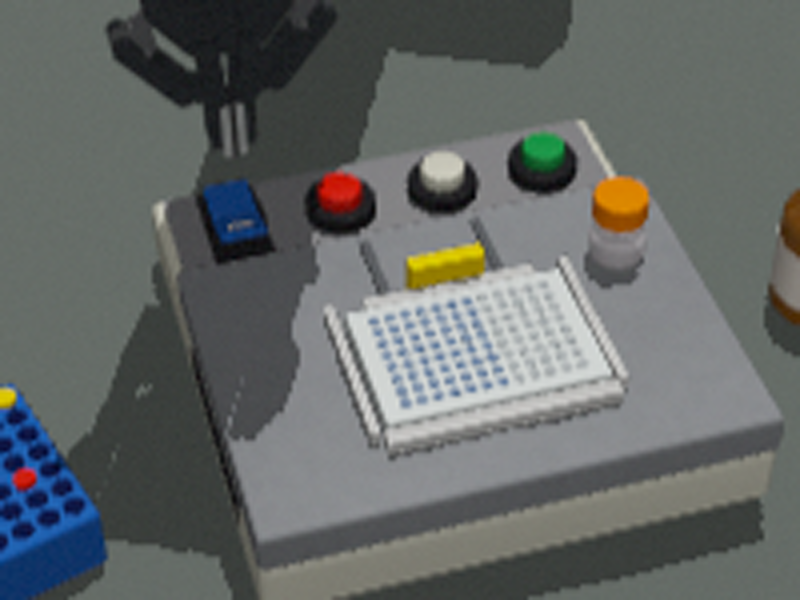

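The plate is now against the far stop and the bar is against the plate. The tab at (445,265) moved 22 mm to a hard stop. The fingers are above the rocker at (232,215), so I'll press its marked half.

{"op": "jog_arm", "data": {"targets": [[[-0.2,0,0],[0,0,0],0],[[-0.2,0,1],[0,0,0],0],[[-0.2,0,2],[0,0,0],0],[[-0.2,0,2.3],[0,0,0],0],[[-0.2,0,2.5],[0,0,0],0],[[-0.2,0,2.7],[0,0,0],0],[[-0.2,0,2.8],[0,0,0],0],[[-0.2,0,2.8],[0,0,0],0]]}}

```text
time: 5.8
tool_pos: [0.5656, -0.0391, 0.0659]
tool_rot: [0.0, 0.991, 0.134, 0.001]
contact_force: [0.8, 0.6, 2.0]
gripper_width: 0.001
grasp_force: 0.9
```

```bash
python3 go.py -.097 -.099 .062
```

```text
t 5.8 shaker xyz [-0.0964 -0.1001  0.0659] F [0.9143 0.419  2.0127] grip 0.0009491737079486896
shift [-0.0261 -0.0454  0.1576] turn [ 0.0074 -0.0121  0.0039]
```

{"op": "jog_arm", "data": {"targets": [[[0,0,0.1],[0,0,0],0],[[0,0,0.2],[0,0,0],0],[[0,0,0.3],[0,0,0],0],[[0,0,0.3],[0,0,0],0]]}}

```text
time: 6.3
tool_pos: [0.5661, -0.0391, 0.0628]
tool_rot: [0.0, 0.991, 0.134, 0.0]
contact_force: [-11.2, 2.8, 26.4]
gripper_width: 0.004
grasp_force: 13.3
```

```bash
python3 go.py -.097 -.099 .062
```

```text
t 6.3 shaker xyz [-0.0959 -0.1003  0.0628] F [-10.0539   5.659   26.4223] grip 0.0036537624711062895
shift [-0.0443 -0.0515  0.031 ] turn [ 0.0036 -0.0027  0.0053]
```

{"op": "jog_arm", "data": {"targets": [[[0,0,-0.5],[0,0,0],0],[[0,0,-2.7],[0,0,0],0],[[-0.75,-8.4,-2.7],[1,0,0],0],[[-0.75,-8.4,-2.7],[1,0,0],0],[[-0.75,-8.4,-2.7],[1,0,0],0],[[-0.75,-8.4,-2.7],[1,0,0],0],[[-0.75,-8.4,-2.7],[1,0,0],0]]}}

```text
time: 7.18
tool_pos: [0.4896, 0.1596, 0.1243]
tool_rot: [-0.069, 0.988, 0.135, -0.01]
contact_force: [0.2, -0.2, -0.4]
gripper_width: -0.003
grasp_force: 0.0
```

```bash
python3 go.py -.115 .111 .08 8
python3 - <<'E'
from h import *
i,d=grab_frame("scene"); cv2.imwrite("pics/scene3.png",cv2.resize(i[150:250,250:400,::-1],None,fx=5,fy=5,interpolation=2))
E
```

```text
t 7.175 shaker xyz [-0.117   0.1115  0.1243] F [ 0.1299 -0.2743 -0.353 ] grip -0.0025137525097283543
shift [0.0841 0.2665 1.7503] turn [0.0024 0.0166 0.0224]
```

View pics/scene3.png

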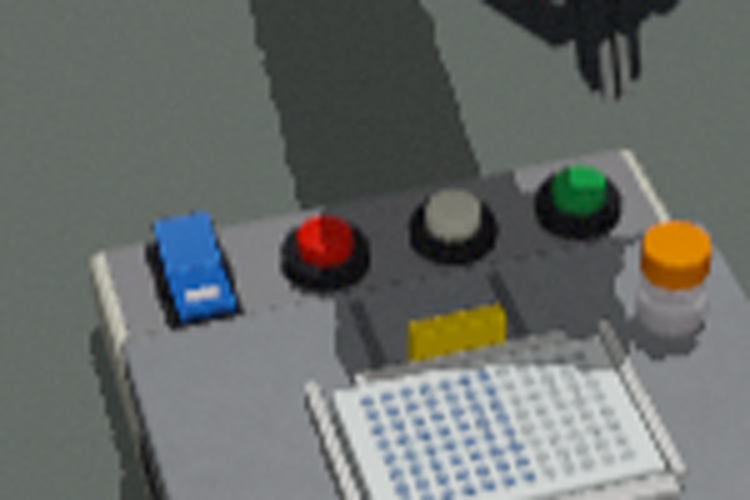

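The near wing of the rocker is up and the marked one level, so it is on. The tilted fingertips are at (612,90), above the green key (580,190). I'll press it now.

{"op": "jog_arm", "data": {"targets": [[[0,0.5,1],[0,0,0],0],[[0,0.5,1.85],[0,0,0],0],[[0,0.55,2.1],[0,0,0],0],[[0,0.6,2.3],[0,0,0],0],[[0,0.6,2.5],[0,0,0],0],[[0,0.65,2.7],[0,0,0],0],[[0,0.65,2.8],[0,0,0],0],[[0,0.65,2.8],[0,0,0],0]]}}

```text
time: 8.22
tool_pos: [0.4941, 0.1516, 0.0633]
tool_rot: [-0.068, 0.988, 0.135, -0.011]
contact_force: [-29.0, -11.6, 54.7]
gripper_width: 0.001
grasp_force: 27.0
```

```bash
python3 go.py -.115 .104 .058 8
```

```text
t 8.225 shaker xyz [-0.1148  0.1027  0.0633] F [-31.0007  -3.5259  54.6908] grip 0.0010592759755662284
shift [-0.0057 -0.0232  0.2178] turn [0.0085 0.03   0.0229]
```

Run:
```python
from h import *
i,d=grab_frame("scene"); cv2.imwrite("pics/scene4.png",cv2.resize(i[150:220,320:420,::-1],None,fx=8,fy=8,interpolation=2))
```

```text
(no output)
```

View pics/scene4.png

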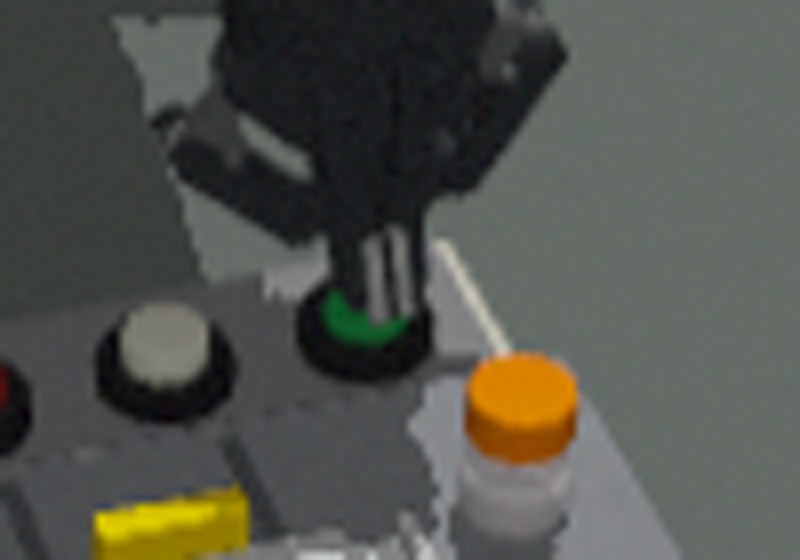

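The key at (365,315) looks pressed, but the tilted tip stopped 1–3 mm higher than I expected. It may be resting on the collar. I'll lift, level the tool and press again flat, so the measured height shows the travel.

{"op": "jog_arm", "data": {"targets": [[[0,0,-0.5],[0,0,0],0],[[0,0,-1],[0,0,0],0],[[0,0,-1.2],[-1,0,0],0],[[0,0,-1.2],[-1,0,0],0],[[0,0,-1.2],[-1,0,0],0]]}}

```text
time: 8.9
tool_pos: [0.4936, 0.1485, 0.0828]
tool_rot: [-0.001, 0.991, 0.134, -0.001]
contact_force: [0.1, 0.2, -0.2]
gripper_width: -0.001
grasp_force: 0.0
```

```bash
python3 go.py -.115 .099 .066
```

```text
t 8.9 shaker xyz [-0.1162  0.0998  0.0828] F [ 0.138   0.1524 -0.225 ] grip -0.0013187281665280781
shift [0.0475 0.034  0.6733] turn [-0.0114  0.0058  0.0065]
```

{"op": "jog_arm", "data": {"targets": [[[0.05,0.05,0.3],[0,0,0],0],[[0.05,0.05,0.6],[0,0,0],0],[[0.05,0.05,0.75],[0,0,0],0],[[0.05,0.05,0.9],[0,0,0],0],[[0.05,0.05,1],[0,0,0],0],[[0.05,0.05,1.05],[0,0,0],0],[[0.05,0.05,1.05],[0,0,0],0]]}}

```text
time: 9.78
tool_pos: [0.4958, 0.1472, 0.0634]
tool_rot: [0.001, 0.991, 0.134, -0.002]
contact_force: [-20.5, -5.5, 40.3]
gripper_width: -0.001
grasp_force: 19.9
```

```bash
python3 go.py -.115 .099 .060
```

```text
t 9.775 shaker xyz [-0.1144  0.0979  0.0634] F [-21.2547   0.0784  40.3032] grip -0.0005048201778578285
shift [-0.0248 -0.0441  0.1348] turn [0.0082 0.0285 0.0082]
```

```bash
cat > z.py <<'E'
from m import *
from go import Rs,O
np.set_printoptions(precision=4,suppress=True)
D=[];
for _ in range(6): i,d=grab_frame("scene"); D.append(d)
d=np.median(D,0)
def rep(i,d,lab):
    hsv=cv2.cvtColor(i,cv2.COLOR_RGB2HSV)
    for k,win in dict(green=(355,378,178,200),white=(330,352,184,206),red=(303,328,188,212),rock=(276,302,192,218)).items():
        m=mask(hsv,k); vs,us=np.nonzero(m); s=(us>win[0])&(us<win[1])&(vs>win[2])&(vs<win[3])
        P=np.array([Rs.inv().apply(world("scene",d,(u,v))-O) for u,v in zip(us[s],vs[s])])
        if k=="rock": 
            for a,b in((-.148,-.132),(-.132,-.118),(-.112,-.1),(-.1,-.086)):
                q=P[(P[:,0]>a)&(P[:,0]<b)]; print(lab,"rock",a,len(q),np.median(q[:,2]) if len(q) else 0)
        elif len(P): print(lab,k,len(P),"z pct",np.percentile(P[:,2],[20,50,80]),"rows",vs[s].min(),vs[s].max(), "v med",np.median(vs[s]))
rep(np.load("scene_i.npy"),np.load("scene_d.npy"),"start"); rep(i,d,"now")
cv2.imwrite("pics/s5.png",cv2.resize(i[150:220,280:400,::-1],None,fx=6.6,fy=6.6,interpolation=2))
E
python3 z.py
```

```text
start green 89 z pct [0.0638 0.068  0.0701] rows 183 192 v med 188.0
start white 59 z pct [0.0688 0.0698 0.0706] rows 188 194 v med 191.0
start red 101 z pct [0.062  0.0682 0.07  ] rows 193 203 v med 198.0
start rock -0.148 47 0.06275655284334276
start rock -0.132 45 0.06245358015872823
start rock -0.112 34 0.06390845875304701
start rock -0.1 40 0.0707739851270499
now green 35 z pct [0.0595 0.0615 0.0626] rows 186 192 v med 191.0
now red 99 z pct [0.063  0.0686 0.0698] rows 193 203 v med 198.0
now rock -0.148 45 0.07151420510382099
now rock -0.132 70 0.0661957324652519
now rock -0.112 42 0.06238644657160257
now rock -0.1 52 0.061922135091668135
```

View pics/s5.png

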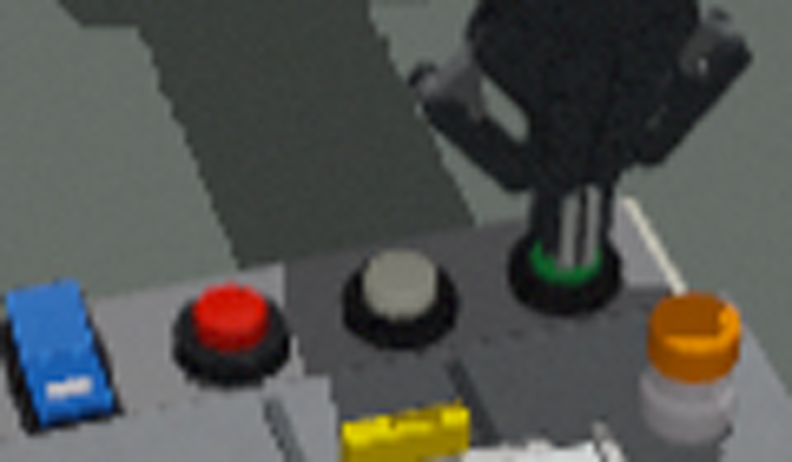

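The picture and depth show the green key flush at about 62 mm, against 68–70 mm at rest. The rocker's marked wing is level at 62 mm with the near wing up at 71 mm. I'll retreat and verify.

{"op": "jog_arm", "data": {"targets": [[[0,0,-0.5],[0,0,0],0],[[0,0,-2],[0,0,0],0],[[0,0,-4],[0,0,0],0],[[-2,0,-6],[0,0,0],0],[[-2,0,-6],[0,0,0],0],[[-2,0,-6],[0,0,0],0],[[-2,0,-6],[0,0,0],0]]}}

```text
time: 10.95
tool_pos: [0.4466, 0.1344, 0.2049]
tool_rot: [-0.0, 0.991, 0.134, -0.002]
contact_force: [0.3, 0.3, -0.7]
gripper_width: 0.001
grasp_force: 0.0
```

```bash
sed -i 's#pics/s5#pics/s6#;s#150:220,280:400#150:300,230:430#;s#fx=6.6,fy=6.6#fx=4,fy=4#' z.py; python3 z.py; python3 go.py 0 0 .2
```

```text
start green 89 z pct [0.0638 0.068  0.0701] rows 183 192 v med 188.0
start white 59 z pct [0.0688 0.0698 0.0706] rows 188 194 v med 191.0
start red 101 z pct [0.062  0.0682 0.07  ] rows 193 203 v med 198.0
start rock -0.148 47 0.06275655284334276
start rock -0.132 45 0.06245358015872823
start rock -0.112 34 0.06390845875304701
start rock -0.1 40 0.0707739851270499
now green 92 z pct [0.0624 0.0687 0.0695] rows 183 192 v med 188.0
now white 9 z pct [0.0693 0.0695 0.0701] rows 188 190 v med 189.0
now red 103 z pct [0.0627 0.0687 0.0696] rows 193 203 v med 198.0
now rock -0.148 48 0.07135461891960737
now rock -0.132 65 0.0661515932586519
now rock -0.112 42 0.06262228620358476
now rock -0.1 58 0.06141802982374687
t 11.25 shaker xyz [-0.1647  0.0985  0.2062] F [-0.7913  0.0219  0.4978] grip 0.002075837723908451
shift [6.5866 3.9437 0.2383] turn [-0.0018  0.0113  0.004 ]
```

View pics/s6.png

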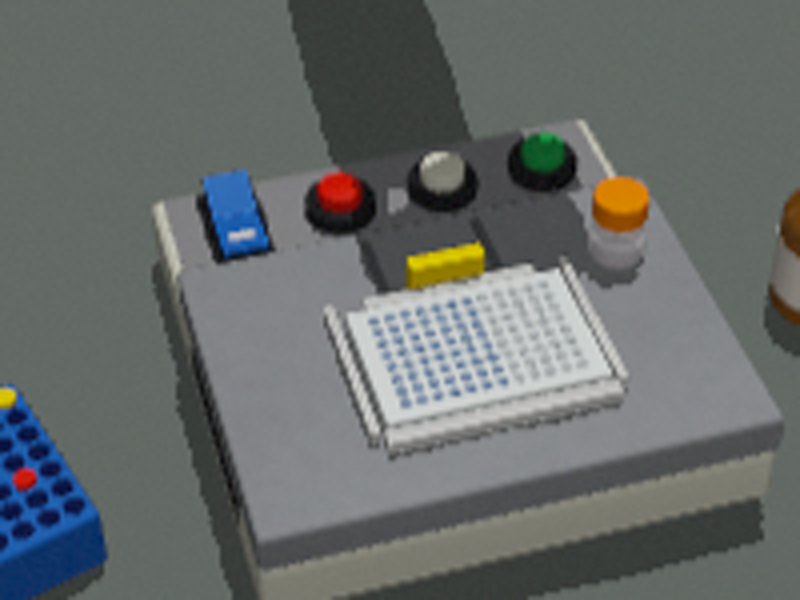

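The clamp is home with the plate against the stop (tab at 445,265). The rocker is on (235,215), the green key is back up (543,155), and the jar, bottle and rack haven't moved.

```bash
python3 -c "
from plant import *
print(job_done())"
```

```text
the job is handed in; nothing more can be done
None
```

The job is handed in, at about 11 s of the 42 s allowed, with all three steps done in order: clamp pushed to its hard stop, rocker switched on, and green key pressed flush and back up. I pressed the green key twice, because the first, tilted press stopped higher than expected and I couldn't confirm it had gone fully down.

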